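Gauge the root gap of a weld test fit-up

TASK

Lock the two bevelled test plates down in the fit-up fixture by swinging its keeper bar shut until it snaps home in its ball catch. Then take the taper gauge out of the rack and, holding it upright with the width of its blade square across the root gap, slide the tip down between the two plates until the blade drags snugly on both of them, without wedging it in hard or disturbing the plates, the keeper bar or anything else. Finish while still gripping the gauge at that depth so that the reading can be taken: do not let go of it or pull it back.

Things in the scene. Friction and masses are not known exactly. Their poses are not given: they have to be found in the camera images.
- fixture: Steel fit-up fixture, fixed: base 200 (x) x 250 (y) x 10 mm, two support rails (tops 45 mm above the table), a side stop along each plate's outer edge, a hinge post at its far right corner and a catch post at its far left corner (top of its stop ear 70 mm up). Origin: centre of its underside; x runs along the gap between the plates, away from the robot, y left, z up.
- keeper (a joint): Angle of the keeper bar: flat steel, 24 mm wide, 10 thick, 200 long, swinging level about an upright axis just above the plates. 0 = shut against its stop, straight across both plates along the fixture's +y; positive = tip swung towards the robot. Starts 0.75 to 1.3 open; stays where left. In the last 0.06 it rides over a sprung ball (about 8 N at the knob), which then holds it at 0.
- keeper_knob (a point): Top centre of the round upright black knob on the keeper bar, 185 mm from the hinge axis, 108 mm above the table. 22 mm in diameter, grip 28 mm tall, on a 14 mm thick neck 8 mm tall; the bar's top lies 36 mm below this point. Free all round for a grip from above.
- keeper_hinge (a point): Point on the upright hinge axis of the keeper bar, 62 mm above the table (bar's underside); x = +50, y = -92 mm in the fixture's frame.
- plate_a: Right-hand (-y) steel test plate, 150 (x) x 60 (y) x 10 mm, 0.7 kg, loose on the rails (underside 45, top 55 mm above the table), outer edge against a side stop. Gap edge: upright root face 2 mm high at the bottom, then a 30 degree bevel leaning 4.6 mm back up to the top. Origin: middle of its lower edge at the gap; the plate extends to its own -y; x along the gap, z up.
- plate_b: Left-hand (+y) test plate, mirror image of plate_a; origin: middle of its lower edge at the gap; it extends to its own +y. The root gap between the two root faces is 4 to 6 mm and differs from job to job; the V above it opens to about 14 mm. Under the gap the fixture's base has a slot 26 mm wide: 45 mm free down to the table.
- gauge: Taper gauge hanging upright in one of the rack's two slots: flat dark steel grip 12 thick (x), 24 wide (y), 55 mm tall; below it a steel blade 3 thick (x), 80 long, its width (y) tapering evenly from 14 mm at the grip to 2 mm at the tip. About 140 g. Origin: centre of the grip's underside (105 mm above the table as it hangs); z up. Half a turn about z makes no difference.
- gauge_tip (a point): Centre of the gauge blade's lower end, 80 mm below the gauge's origin.
- rack: Open aluminium gauge rack, fixed: top plate 60 (x) x 150 (y) mm, 105 mm above the table, open at front and back so the blades are seen; two slots 7 (x) x 18 (y) mm at y = -40 and +40 mm. Origin: centre of its underside. Lift what hangs in it straight up 85 mm or more to clear it.
- scriber: Bystander hanging in the rack's other slot: scriber with a round bright handle 15 mm in diameter, 40 mm tall, a thinner 18 mm end on top, and a round needle 4 x 70 mm below. Leave it. Origin: centre of the handle's underside.
- pipe_piece: Bystander: short dark steel pipe offcut, 48 mm outside diameter, 60 mm tall, standing on the table. Origin: centre of its underside.
- case: Bystander: closed red plastic instrument case 190 x 70 x 30 mm lying on the table. Origin: centre of its underside.
Not all that is in view belongs to the job. What is shaped like the plate_b but orange is not meant.

How it is judged:
By the outcome, as a careful person would: the job done as asked, in the order asked, and still so for the second after the job is handed in, while the arm keeps its last pose, push and grip.
It also fails if it takes over 64 s, if anything falls off the work surface, if the arm or the gripper's body presses on something with over 40 N, if the wrist force passes 120 N, or if a joint passes its speed limit or range.

ROBOT

A 6-joint arm with a two-finger parallel gripper is mounted at the origin on the work surface. World frame = base frame: x ahead of the robot, y to its left, z up, the work surface at z = 0. Lengths are in m, angles in rad, forces in N, time in s.
With the tool pointing down it reaches from about 0.375 to 0.9 m from the base axis. Payload 3.1 kg.
Tool frame: the origin (TCP) lies between the finger pads; the fingertips stand 11 mm ahead of it and the grasp point (between the pads) lies 8 mm behind it; z points along the fingers, y is the line along which they close (so a half turn about z gives the same grasp; the last joint's range is limited). The gripper opens to 87 mm and grips with 3 to 60 N. Pads are 19 mm wide; open, the fingers measure 117 mm over their backs; the gripper's body (75 mm by 190 mm) begins 51 mm behind the grasp point.
Start: joints at [1.012, 0.527, 1.433, -0, 1.181, -0.178], TCP at [0.232, 0.58, 0.234] pointing down, gripper open.
Joint ranges: [-3.08, 3.08], [-0.75, 2.2], [0.22, 2.44], [-1.43, 4.57], [0, 2.65], [-2.85, 2.85]. Speed limits (rad/s): [2.79, 2.79, 3.14, 3.14, 3.14, 3.14].

INTERFACE

Orientations are given as a unit quaternion [x, y, z, w].
In Python, from rig import get_obs, camera, hand_in gives the robot as it stands.
- The arm moves only by the shell command python3 -m pendant 'ROWS' [FORCE]. ROWS is JSON, a list that holds one entry, the list of rows, each a list of 7 numbers: the shift along the tool's x, y, z in m, then the turn, a rotation vector about the tool's x, y, z in degrees, then the opening, from 0 (shut) to 1 (fully open). In form: [[[x, y, z, ax, ay, az, fingers], ...]]. A call has exactly 5 rows; each row shifts and turns the commanded pose from where the row before left it, along the tool's axes as they then stand; what a row does not reach is not made up. A row lasts 1/8 s, in which the tool goes at most 62.5 mm and 10.7 degrees, less where a joint would pass 70% of its speed; a pose out of reach is approached as far as the arm can. A call with a gripper value outside its range is refused whole. The fingers move at their own pace and stop on an object; FORCE is the grip in N (left out, the last holds). Time passes only in rows, so rows that do not move let the fingers close, or fill a call up. It gives the time, the measured TCP pose, the force, the opening and the grip force at its end, in the units of the state.
- get_obs(): the state, without advancing time (a new reading comes with each control period).
- camera(name): name is "scene" or "top"; returns a dict with "img" (384x512x3 uint8, red, green, blue), "intrinsics" (3x3 intrinsics, pixels), "R" (3x3) and "t" (3): a world point X has camera coordinates R X + t. Camera axes: x right, y down, z forward; pixel columns grow to the right and rows downward; lengths in m; the calibration is good to about 2 mm. A picture is of the moment at which its call begins. There is no depth.
- hand_in(): hands the job in; it is judged then, once.
The state is a dict: "time": time; "q": joint angles; "joint_velocities": joint speeds; "joint_torque": joint torques, N m; "position": TCP position; "tool_rot": TCP orientation; "ft_force": force on the tool from outside, world axes, zero at the start; "moment": the same for the moment, N m; "grip_width": finger opening in m; "grip_force": force on a finger pad.
Only numpy, scipy, OpenCV 4.12 (cv2) and the standard library are available. Lean on these libraries where they do the work, as an engineer would, in place of code of your own. Each camera call takes 0.05 s, during which the arm holds its last target. There are 200 camera calls.

## Working session

There is one attempt and no reset: what is moved stays moved. The work goes in short steps, Python scripts to look and compute and a shell command to move; the robot and the scene stay as the last step left them, time stands still between calls to the robot, and variables do not carry over. Pictures are saved under pics/ and viewed, at most 10 in all, crops included, and the job is handed in when it is done.

```bash
ls; mkdir -p pics; python3 - <<'E'
from rig import get_obs,camera
import cv2,numpy as np
print(get_obs())
for n in("scene","top"):
    c=camera(n);cv2.imwrite(f"pics/{n}0.png",c["img"][:,:,::-1]);np.savez(f"pics/{n}0.npz",**c)
    print(n,c["intrinsics"],c["R"],c["t"], -c["R"].T@c["t"])
E
```

```text
pics
{'time': 0.0, 'q': array([ 1.01251370e+00,  5.28473850e-01,  1.43391095e+00, -2.31448433e-05,
        1.18137751e+00, -1.78505812e-01]), 'joint_velocities': array([-0.00054011, -0.00115388,  0.00018292, -0.00176537, -0.000864  ,
       -0.00095163]), 'joint_torque': array([-6.95279209e-05, -4.40044141e+01, -1.76590991e+01,  6.31890236e-02,
        5.83882607e-02, -1.69502846e-04]), 'position': array([0.231295  , 0.57986156, 0.23256413]), 'tool_rot': array([ 1.88744871e-01,  9.82025558e-01, -1.01589787e-03, -3.80682970e-04]), 'ft_force': array([-0.69048553, -0.94370869,  0.60104944]), 'moment': array([ 0.00652643,  0.0546223 , -0.04162718]), 'grip_force': 0.0, 'grip_width': 0.086668656943071}
scene [[393.61859305   0.         252.38594334]
 [  0.         393.61859305 192.92171941]
 [  0.           0.           1.        ]] [[-0.5029527   0.86430836 -0.0031033 ]
 [ 0.6188451   0.35760315 -0.69939311]
 [-0.60338157 -0.35368212 -0.71473047]] [ 0.31027682 -0.23713999  1.3776126 ] [1.13403354 0.3038641  0.81973051]
top [[491.4139949    0.         255.08964639]
 [  0.         491.4139949  198.97210658]
 [  0.           0.           1.        ]] [[-0.00842545 -0.99994632  0.0060299 ]
 [-0.99216333  0.0076078  -0.12471589]
 [ 0.12466332 -0.00703343 -0.99217417]] [-0.06029472  0.51552572  1.41185499] [ 0.33497117 -0.05428332  1.46546388]
```

View pics/scene0.png

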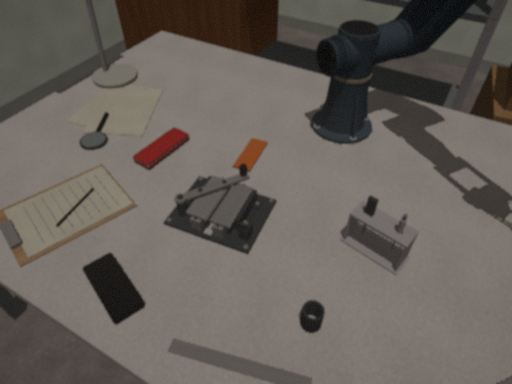

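View pics/top0.png

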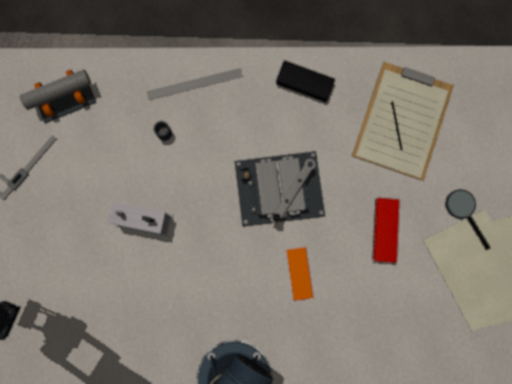

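The top view shows the fixture around (280,188), the keeper hinge at about (312,163), the knob at about (278,222), the rack at about (140,220) and the gauge at about (150,220). In the scene view the knob is at (243,170) and the gauge at (371,205). Next I'll enlarge both.

```bash
python3 - <<'E'
import cv2,numpy as np
s=cv2.imread("pics/scene0.png");t=cv2.imread("pics/top0.png")
def cr(i,x,y,w,h,k):
    r=cv2.resize(i[y:y+h,x:x+w],None,fx=k,fy=k,interpolation=cv2.INTER_CUBIC)
    r=np.clip(r.astype(float)*1.8,0,255).astype(np.uint8)
    for j in range(0,w,10): cv2.putText(r,str(x+j),(int(j*k),8),0,.28,(0,255,255));cv2.line(r,(int(j*k),10),(int(j*k),14),(0,255,255))
    for j in range(10,h,10): cv2.putText(r,str(y+j),(0,int(j*k)+3),0,.28,(0,255,255))
    return r
a=np.hstack([cr(t,230,145,100,75+10,4),cr(s,160,160,100,85,4)])
b=np.hstack([cr(t,100,195,80,50,5),cr(s,335,190,80,50,5)])
o=np.vstack([a,b]);print(o.shape);cv2.imwrite("pics/crop1.png",o)
E
```

```text
(590, 800, 3)
```

View pics/crop1.png

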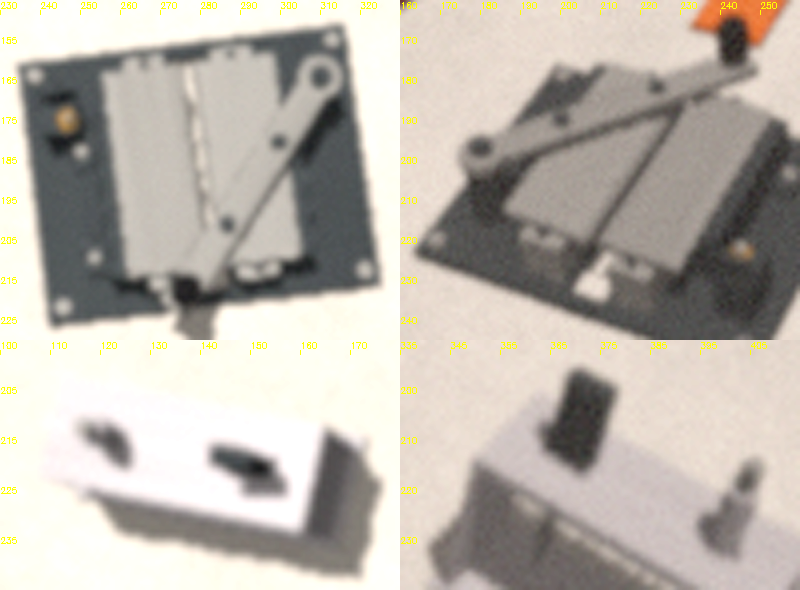

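```bash
cat > h.py <<'E'
import numpy as np,cv2
def load(n): return dict(np.load(f"pics/{n}.npz"))
def ray(c,p):
    d=c["R"].T@np.linalg.solve(c["intrinsics"],[p[0],p[1],1.]); return -c["R"].T@c["t"],d/np.linalg.norm(d)
def plane(c,p,z):
    o,d=ray(c,p); return o+d*(z-o[2])/d[2]
def tri(a,p,b,q):
    o1,d1=ray(a,p);o2,d2=ray(b,q);s=np.linalg.lstsq(np.c_[d1,-d2],o2-o1,rcond=None)[0]
    A,B=o1+s[0]*d1,o2+s[1]*d2; return (A+B)/2,np.linalg.norm(A-B)
def proj(c,X):
    x=c["intrinsics"]@(c["R"]@np.asarray(X)+c["t"]); return x[:2]/x[2]
def rect(P): # points -> centre,(long,short),long axis angle
    (cx,cy),(w,h),a=cv2.minAreaRect((np.asarray(P)[:,:2]*1000).astype(np.float32)); 
    return cx,cy,w,h,a
E
python3 - <<'E'
from h import *
T=load("top0");S=load("scene0");np.set_printoptions(precision=4,suppress=True)
it=T["img"].astype(int)
# fixture base dark
def blob(m,seed):
    n,l=cv2.connectedComponents(m.astype(np.uint8)); return l==l[seed[1],seed[0]]
g=it.max(2)
roi=np.zeros(g.shape,bool);roi[148:232,228:330]=1
print("levels base",it[200,250],"table",it[190,222],"rack",it[213,135],"shadow",it[236,155])
b=blob((g<75)&roi,(250,200));c=max(cv2.findContours(b.astype(np.uint8),0,2)[0],key=len)[:,0]
P=np.array([plane(T,p,.01) for p in cv2.convexHull(c)[:,0]]);print("base rect mask",rect(P))
K=np.array([plane(T,p,.01) for p in [(234.5,161.3),(316.2,151.2),(325,216.7),(242.5,226.7)]])
print("corners",K[:,:2],K.mean(0))
r=np.zeros(g.shape,bool);r[195:245,100:180]=1
w=(g>=np.percentile(g[200:212,115:150],50)*0+115)&r
for th in (105,115,125,135):
    w=blob((g>th)&r,(140,212));c=max(cv2.findContours(w.astype(np.uint8),0,2)[0],key=len)[:,0]
    print("rack",th,w.sum(),rect([plane(T,p,.105) for p in c]))
print("knob top",tri(T,(276.7,217.5),S,(243,165.5)), plane(S,(243,165.5),.108))
print("hinge top .072", plane(T,(309.8,163.8),.072), plane(S,(180,198.5),.072))
print("gauge S grip bottom mid",plane(S,(368.1,213.3),.105),"topmid",plane(S,(374.3,197.8),.16))
print("gauge T", plane(T,(150,221),.16))
E
```

```text
levels base [47 50 51] table [153 146 137] rack [147 141 141] shadow [69 67 63]
base rect mask (540.0533447265625, -56.33784484863281, 195.956298828125, 84.37455749511719, 7.683374404907227)
corners [[ 0.6327 -0.0035]
 [ 0.662  -0.2506]
 [ 0.4631 -0.2721]
 [ 0.4353 -0.0266]] [ 0.5483 -0.1382  0.01  ]
rack 105 3268 (451.41668701171875, 257.5778503417969, 222.55079650878906, 136.2435302734375, 89.56351470947266)
rack 115 3201 (451.41668701171875, 257.5778503417969, 222.55079650878906, 136.2435302734375, 89.56351470947266)
rack 125 3082 (451.41668701171875, 257.5778503417969, 222.55079650878906, 136.2435302734375, 89.56351470947266)
rack 135 2980 (451.41668701171875, 257.5778503417969, 222.55079650878906, 136.2435302734375, 89.56351470947266)
knob top (array([ 0.4537, -0.1238,  0.1058]), np.float64(0.0006943960783390517)) [ 0.4559 -0.1228  0.108 ]
hinge top .072 [ 0.6111 -0.2229  0.072 ] [ 0.6155 -0.2203  0.072 ]
gauge S grip bottom mid [0.4503 0.2268 0.105 ] topmid [0.4496 0.2296 0.16  ]
gauge T [0.4421 0.2164 0.16  ]
```

```bash
python3 - <<'E'
from h import *
T=load("top0");S=load("scene0");np.set_printoptions(precision=4,suppress=True,linewidth=200)
print(T["img"][213:229,138:162].max(2)); print(S["img"][194:220,360:384].max(2))
def cen(I,x0,x1,y0,y1,th):
    m=np.zeros(I.shape[:2],np.uint8);m[y0:y1,x0:x1]=I[y0:y1,x0:x1].max(2)<th
    M=cv2.moments(m,True);return np.array([M["m10"],M["m01"]])/M["m00"],M["m00"]
for th in(40,50,60):
    a=cen(T["img"],138,162,213,229,th);b=cen(S["img"],360,384,194,220,th)
    print(th,a,b,tri(T,a[0],S,b[0]),plane(S,b[0],.1325),plane(T,a[0],.1325))
# rack corners, eyeballed then refined by cornerSubPix
for n,c,pts in(("T",T,[(165,212.6),(161,233)]),("S",S,[(363,199),(350,214),(406,251)])):
    g=cv2.cvtColor(c["img"],cv2.COLOR_RGB2GRAY)
    q=cv2.cornerSubPix(g,np.float32(pts).reshape(-1,1,2),(3,3),(-1,-1),(3,50,.01))[:,0]
    print(n,q,[plane(c,p,.105)[:2] for p in q])
E
python3 - <<'E'
import cv2,numpy as np
s=cv2.imread("pics/scene0.png");t=cv2.imread("pics/top0.png")
def f(i,x,y,k,lo,hi):
    r=cv2.resize(i[y:y+55,x:x+70],None,fx=k,fy=k,interpolation=cv2.INTER_CUBIC).astype(float)
    r=np.clip((r-lo)/(hi-lo)*255,0,255).astype(np.uint8)
    for j in range(0,70,10): cv2.putText(r,str(x+j),(int(j*k),8),0,.3,(0,0,255))
    for j in range(10,55,10): cv2.putText(r,str(y+j),(0,int(j*k)+3),0,.3,(0,0,255))
    return r
cv2.imwrite("pics/crop2.png",np.hstack([f(t,100,193,5.7,20,170),f(s,340,193,5.7,20,170)]))
E
```

```text
[[148 148 149 149 149 149 150 149 150 150 150 150 149 151 151 150 148 150 149 149 149 150 149 149]
 [148 149 148 147 144 143 143 144 145 147 149 150 151 150 152 151 151 149 150 150 151 149 150 149]
 [149 148 146 138 129 122 122 127 130 133 140 143 147 150 150 151 151 151 150 151 152 151 152 152]
 [149 149 145 128 104  87  85  93 100 107 114 123 133 140 144 149 150 152 151 151 152 151 151 151]
 [151 150 145 122  87  61  56  60  64  68  77  87 100 113 126 137 142 145 149 151 150 151 151 151]
 [150 151 145 121  81  53  47  46  48  50  53  55  58  71  89 107 119 133 145 149 151 150 151 150]
 [150 149 144 124  95  70  56  48  44  46  43  39  33  34  45  65  88 119 143 149 151 150 150 148]
 [148 148 145 136 120 105  87  65  48  41  37  33  24  17  21  40  71 109 139 148 152 151 150 146]
 [148 148 148 145 141 133 121 101  79  61  46  38  29  26  27  38  64  97 127 144 150 152 151 145]
 [148 147 148 148 148 147 140 130 116  99  74  57  48  44  43  48  61  81 107 132 148 152 152 144]
 [147 147 147 148 148 148 148 145 139 123  98  73  61  58  57  60  63  72  89 121 143 151 150 138]
 [149 149 1
[... 3170 characters left out ...]
np.float64(0.003509238156014096)) [0.4533 0.2268 0.1325] [0.4467 0.2211 0.1325]
50 (array([149.2414, 220.    ]), 29.0) (array([370.6045, 205.8358]), 134.0) (array([0.4472, 0.2259, 0.1283]), np.float64(0.0017696711723951043)) [0.451  0.2272 0.1325] [0.4471 0.2242 0.1325]
60 (array([148.8462, 219.8462]), 39.0) (array([370.4091, 206.0519]), 154.0) (array([0.4478, 0.2264, 0.1283]), np.float64(0.00044520824857830247)) [0.4519 0.2271 0.1325] [0.4475 0.2253 0.1325]
T [[164.7276 212.4225]
 [160.0008 232.4817]] [array([0.4702, 0.1874]), array([0.4146, 0.1996])]
S [[363.     199.    ]
 [349.2417 213.7605]
 [406.     251.    ]] [array([0.4107, 0.2003]), array([0.4745, 0.1879]), array([0.516 , 0.3356])]
```

View pics/crop2.png

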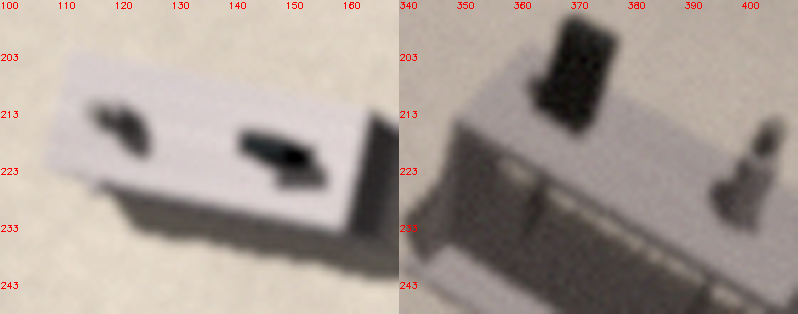

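The gauge grip is at about (0.450, 0.2265) with a yaw near -13°. The fixture centre is at (0.548, -0.138) with a yaw of 6.5°, and the keeper is about 51° open. I'll plan the approach to the knob.

```bash
cat > plan.py <<'E'
import sys,numpy as np
from rig import get_obs
from scipy.spatial.transform import Rotation as R
# args: x y z yaw_of_tool_y(deg); '-' keeps. Prints turn (deg, tool axes) then the shift in tool axes before / after that turn (mm)
o=get_obs();p=o["position"];r=R.from_quat(o["tool_rot"]);m=r.as_matrix()
a=sys.argv[1:]
yaw0=np.degrees(np.arctan2(m[1,1],m[0,1]))
print("t",round(o["time"],2),"p",p.round(4),"yaw",round(yaw0,2),"z-axis",m[:,2].round(4),"F",o["ft_force"].round(1),"M",o["moment"].round(2),"w",round(o["grip_width"],4),"gf",round(o["grip_force"],1),"q6",round(o["q"][5],2))
if a:
    t=np.array([p[i] if a[i]=='-' else float(a[i]) for i in range(3)]); y=np.radians(yaw0 if a[3]=='-' else float(a[3]))
    g=np.array([[np.sin(y)*-1*-1,np.cos(y),0],[-np.cos(y),np.sin(y),0],[0,0,-1]])
    if np.linalg.det(g)<0: g[:,0]*=-1
    print("turn",np.degrees((r.inv()*R.from_matrix(g)).as_rotvec()).round(2),"before",(m.T@(t-p)*1000).round(1),"after",(g.T@(t-p)*1000).round(1))
E
python3 plan.py .455 -.1235 .16 57.4;python3 plan.py .46 .25 .234 57.4
```

```text
t 0.1 p [0.2313 0.5799 0.2327] yaw 68.24 z-axis [-0.001  -0.0017 -1.    ] F [-0.7  0.6 -0.4] M [ 0.07  0.05 -0.01] w 0.0875 gf 0.0 q6 -0.18
turn [-1.100e-01 -1.000e-02  1.084e+01] before [-468.5 -570.2   73.6] after [-567.4 -472.1   72.7]
t 0.1 p [0.2313 0.5799 0.2327] yaw 68.24 z-axis [-0.001  -0.0017 -1.    ] F [-0.7  0.6 -0.4] M [ 0.07  0.05 -0.01] w 0.0875 gf 0.0 q6 -0.18
turn [-1.100e-01 -1.000e-02  1.084e+01] before [-334.7 -221.6   -1. ] after [-370.4 -154.7   -1.3]
```

```bash
python3 -m pendant '[[[0,0,0,0,0,5.4,1],[0,0,0,0,0,5.4,1],[-0.046,-0.019,0,0,0,0,1],[-0.046,-0.019,0,0,0,0,1],[-0.046,-0.019,0,0,0,0,1]]]'
python3 -m pendant '[[[-0.046,-0.019,0,0,0,0,1],[-0.046,-0.019,0,0,0,0,1],[-0.046,-0.019,0,0,0,0,1],[-0.046,-0.019,0,0,0,0,1],[-0.046,-0.019,0,0,0,0,1]]]'
python3 -m pendant '[[[-0.02,-0.032,0,0,0,0,1],[-0.02,-0.032,0,0,0,0,1],[-0.02,-0.032,0,0,0,0,1],[-0.02,-0.032,0,0,0,0,1],[-0.02,-0.032,0.01,0,0,0,1]]]'
python3 -m pendant '[[[-0.02,-0.032,0.01,0,0,0,1],[-0.02,-0.032,0.01,0,0,0,1],[-0.02,-0.032,0.01,0,0,0,1],[-0.02,-0.032,0.01,0,0,0,1],[0,0,0.01,0,0,0,1]]]'
python3 plan.py .455 -.1235 .089 57.4
```

```text
time: 0.72
position: [0.3177, 0.4568, 0.2331]
tool_rot: [0.28, 0.96, -0.0, -0.0]
ft_force: [-0.1, 0.2, -0.8]
grip_width: 0.0871
grip_force: 0.0
time: 1.35
position: [0.4606, 0.2528, 0.2333]
tool_rot: [0.28, 0.96, -0.0, -0.0]
ft_force: [1.1, 0.6, -0.1]
grip_width: 0.0871
grip_force: 0.0
time: 1.98
position: [0.4585, 0.0644, 0.2238]
tool_rot: [0.28, 0.96, 0.0, 0.001]
ft_force: [0.8, -0.3, -0.1]
grip_width: 0.0868
grip_force: 0.0
time: 2.6
position: [0.4572, -0.0877, 0.1731]
tool_rot: [0.282, 0.959, -0.0, 0.001]
ft_force: [0.3, 0.8, 0.6]
grip_width: 0.087
grip_force: 0.0
t 2.6 p [ 0.4572 -0.0877  0.1731] yaw 57.21 z-axis [ 9.e-04 -7.e-04 -1.e+00] F [0.3 0.8 0.6] M [ 0.02 -0.06 -0.01] w 0.087 gf 0.0 q6 -1.43
turn [-0.01  0.06 -0.19] before [-17.4 -31.3  84.1] after [-17.4 -31.4  84.1]
```

```bash
python3 -m pendant '[[[-0.0174,-0.0314,0,0,0,0,1],[0,0,0.03,0,0,0,1],[0,0,0.03,0,0,0,1],[0,0,0.012,0,0,0,1],[0,0,0.011,0,0,0,1]]]' 10
python3 - <<'E'
from rig import camera
import cv2,numpy as np
o=[]
for n,x,y in(("scene",160,150),("top",230,150)):
    c=camera(n);i=c["img"][y:y+85,x:x+100,::-1]
    o.append(np.clip(cv2.resize(i,None,fx=4,fy=4,interpolation=cv2.INTER_CUBIC)*1.8,0,255).astype(np.uint8))
cv2.imwrite("pics/c3.png",np.hstack(o))
E
python3 plan.py .455 -.1235 .089 57.4
```

```text
time: 3.22
position: [0.4546, -0.1206, 0.0901]
tool_rot: [0.28, 0.96, 0.0, -0.0]
ft_force: [0.2, -0.2, -0.5]
grip_width: 0.0871
grip_force: 0.0
t 3.33 p [ 0.4543 -0.1206  0.09  ] yaw 57.47 z-axis [-1.1e-03  7.0e-04 -1.0e+00] F [-0.1 -0.8  0.5] M [-0.   -0.01  0.01] w 0.0868 gf 0.0 q6 -1.5
turn [-0.   -0.07  0.07] before [-2.2 -2.1  1. ] after [-2.2 -2.1  1. ]
```

View pics/c3.png

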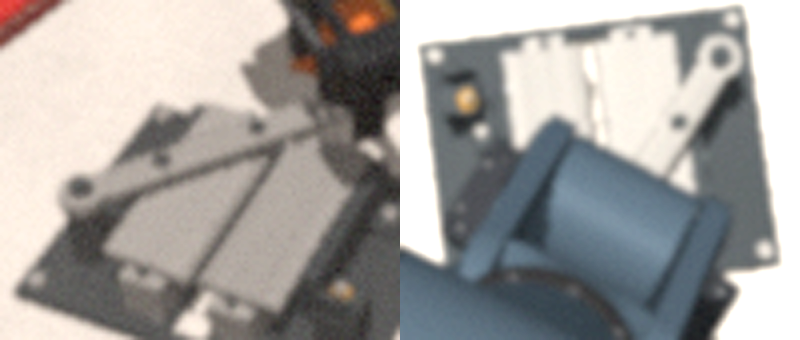

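The scene view shows the fingers straddling the knob end of the bar, near (318,125) in the crop. I'll close on it.

```bash
python3 -m pendant '[[[-0.002,-0.002,0.001,0,0,0,0],[0,0,0,0,0,0,0],[0,0,0,0,0,0,0],[0,0,0,0,0,0,0],[0,0,0,0,0,0,0]]]' 20
python3 plan.py
```

```text
time: 3.95
position: [0.4551, -0.1239, 0.0897]
tool_rot: [0.28, 0.96, -0.0, 0.0]
ft_force: [0.3, 0.3, 0.2]
grip_width: 0.0449
grip_force: 0.0
t 3.95 p [ 0.4551 -0.1239  0.0897] yaw 57.43 z-axis [ 2.e-04 -1.e-04 -1.e+00] F [0.3 0.3 0.2] M [-0.04  0.01  0.03] w 0.0449 gf 0.0 q6 -1.51
```

```bash
python3 -m pendant '[[[0,0,0,0,0,0,0],[0,0,0,0,0,0,0],[0,0,0,0,0,0,0],[0,0,0,0,0,0,0],[-0.0001,0.0065,0,0,0,2,0]]]' 20
python3 plan.py
python3 -m pendant '[[[-0.0007,0.0161,0,0,0,5,0],[-0.0007,0.0161,0,0,0,5,0],[-0.0007,0.0161,0,0,0,5,0],[-0.0007,0.0161,0,0,0,5,0],[0,0,0,0,0,0,0]]]'
python3 plan.py
```

```text
time: 4.58
position: [0.4585, -0.1186, 0.0895]
tool_rot: [0.298, 0.955, -0.0, -0.0]
ft_force: [-0.1, -0.0, 0.4]
grip_width: 0.0215
grip_force: 20.0
t 4.58 p [ 0.4585 -0.1186  0.0895] yaw 55.37 z-axis [-3.e-04 -0.e+00 -1.e+00] F [-0.1 -0.   0.4] M [-0.07  0.04  0.03] w 0.0215 gf 20.0 q6 -1.46
time: 5.2
position: [0.504, -0.0721, 0.0895]
tool_rot: [0.457, 0.889, 0.0, -0.0]
ft_force: [0.4, -0.3, 1.2]
grip_width: 0.0215
grip_force: 20.0
t 5.2 p [ 0.504  -0.0721  0.0895] yaw 35.57 z-axis [-1.e-04  2.e-04 -1.e+00] F [ 0.4 -0.3  1.2] M [0.05 0.09 0.02] w 0.0215 gf 20.0 q6 -0.98
```

```bash
python3 -m pendant '[[[-0.0007,0.0161,0,0,0,5,0],[-0.0007,0.0161,0,0,0,5,0],[-0.0007,0.0161,0,0,0,5,0],[-0.0007,0.0161,0,0,0,5,0],[0,0,0,0,0,0,0]]]'
python3 plan.py
python3 -m pendant '[[[0,0.0032,0,0,0,1,0],[0,0.0032,0,0,0,1,0],[0,0.0032,0,0,0,1,0],[0,0.0032,0,0,0,1,0],[0,0.0032,0,0,0,1,0]]]'
python3 plan.py
```

```text
time: 5.82
position: [0.5615, -0.0446, 0.0895]
tool_rot: [0.605, 0.796, 0.0, -0.001]
ft_force: [-0.3, 2.7, 2.8]
grip_width: 0.0215
grip_force: 20.0
t 5.83 p [ 0.5615 -0.0446  0.0895] yaw 15.54 z-axis [-5.e-04  1.e-03 -1.e+00] F [-0.3  2.7  2.8] M [ 0.4   0.13 -0.02] w 0.0215 gf 20.0 q6 -0.55
time: 6.45
position: [0.577, -0.041, 0.0895]
tool_rot: [0.64, 0.768, 0.0, -0.001]
ft_force: [-0.6, 4.3, 3.5]
grip_width: 0.0216
grip_force: 20.0
t 6.45 p [ 0.577  -0.041   0.0895] yaw 10.37 z-axis [-7.e-04  8.e-04 -1.e+00] F [-0.6  4.3  3.5] M [ 0.7   0.26 -0.03] w 0.0216 gf 20.0 q6 -0.45
```

```bash
python3 -m pendant '[[[0.0003,0.0032,0,0,0,1,0],[0.0003,0.0032,0,0,0,1,0],[0,0.0032,0,0,0,1,0],[0,0,0,0,0,0,0],[0,0,0,0,0,0,0]]]'
python3 plan.py

```

```text
time: 7.08
position: [0.5868, -0.0396, 0.0895]
tool_rot: [0.66, 0.751, 0.0, 0.0]
ft_force: [-0.9, 3.2, 1.2]
grip_width: 0.0217
grip_force: 20.0
t 7.08 p [ 0.5868 -0.0396  0.0895] yaw 7.39 z-axis [ 6.e-04 -1.e-04 -1.e+00] F [-0.9  3.2  1.2] M [ 0.38  0.33 -0.19] w 0.0217 gf 20.0 q6 -0.39
```

```bash
python3 -m pendant '[[[0,0.001,0,0,0,0.3,0],[0,0.001,0,0,0,0.3,0],[0,0.001,0,0,0,0.3,0],[0,0,0,0,0,0,0],[0,0,0,0,0,0,0]]]'
python3 plan.py
python3 -m pendant '[[[0,0.001,0,0,0,0.3,0],[0,0.001,0,0,0,0.3,0],[0,0.001,0,0,0,0.3,0],[0,0,0,0,0,0,0],[0,0,0,0,0,0,0]]]'
python3 plan.py

```

```text
time: 7.7
position: [0.5898, -0.0391, 0.0895]
tool_rot: [0.666, 0.746, 0.0, 0.0]
ft_force: [-0.2, 1.4, -0.1]
grip_width: 0.0214
grip_force: 20.0
t 7.7 p [ 0.5898 -0.0391  0.0895] yaw 6.54 z-axis [ 5.e-04 -3.e-04 -1.e+00] F [-0.2  1.4 -0.1] M [ 0.18  0.24 -0.13] w 0.0214 gf 20.0 q6 -0.37
time: 8.32
position: [0.5899, -0.0391, 0.0894]
tool_rot: [0.671, 0.741, -0.002, -0.002]
ft_force: [-6.9, -2.0, 4.9]
grip_width: 0.021
grip_force: 20.0
t 8.32 p [ 0.5899 -0.0391  0.0894] yaw 5.72 z-axis [-5.7e-03 -7.0e-04 -1.0e+00] F [-6.9 -2.   4.9] M [-0.39  1.07 -0.  ] w 0.021 gf 20.0 q6 -0.35
```

```bash
python3 -m pendant '[[[0,0.001,0,0,0,0,0],[0,0.001,0,0,0,0,0],[0,0.001,0,0,0,0,0],[0,0,0,0,0,0,0],[0,0,0,0,0,0,0]]]'
python3 plan.py

```

```text
time: 8.95
position: [0.59, -0.039, 0.0893]
tool_rot: [0.671, 0.742, -0.004, -0.004]
ft_force: [-12.3, -2.7, 9.0]
grip_width: 0.0215
grip_force: 20.0
t 8.95 p [ 0.59   -0.039   0.0893] yaw 5.76 z-axis [-1.210e-02 -9.000e-04 -9.999e-01] F [-12.3  -2.7   9. ] M [-0.69  1.87  0.03] w 0.0215 gf 20.0 q6 -0.35
```

```bash
python3 -m pendant '[[[0,0.001,0,0,0,0,0],[0,0.002,0,0,0,0,0],[0,0,0,0,0,0,0],[0,0,0,0,0,0,0],[0,0,0,0,0,0,0]]]'
python3 plan.py
python3 -m pendant '[[[0,-0.003,0,0,0,0,0],[0,-0.003,0,0,0,0,0],[0,-0.0025,0,0,0,0,0],[0,0,0,0,0,0,0],[0,0,0,0,0,0,0]]]'
python3 plan.py

```

```text
time: 9.57
position: [0.5901, -0.0389, 0.0892]
tool_rot: [0.67, 0.742, -0.007, -0.007]
ft_force: [-17.2, -5.6, 12.6]
grip_width: 0.0212
grip_force: 20.0
t 9.57 p [ 0.5901 -0.0389  0.0892] yaw 5.82 z-axis [-0.0186 -0.001  -0.9998] F [-17.2  -5.6  12.6] M [-1.04  2.78  0.05] w 0.0212 gf 20.0 q6 -0.35
time: 10.2
position: [0.5899, -0.0391, 0.0894]
tool_rot: [0.671, 0.741, -0.0, -0.0]
ft_force: [-2.5, -1.7, 0.7]
grip_width: 0.0216
grip_force: 20.0
t 10.2 p [ 0.5899 -0.0391  0.0894] yaw 5.67 z-axis [-8.e-04 -4.e-04 -1.e+00] F [-2.5 -1.7  0.7] M [-0.27  0.78  0.1 ] w 0.0216 gf 20.0 q6 -0.35
```

```bash
python3 -m pendant '[[[0,-0.0008,0,0,0,0,0.9],[0,0,0,0,0,0,0.9],[0,0,0,0,0,0,0.9],[0,0,-0.015,0,0,0,0.9],[0,0,-0.03,0,0,0,0.9]]]'
python3 -m pendant '[[[0,0,-0.05,0,0,0,0.9],[0,0,-0.04,0,0,6,0.9],[0,0,0,0,0,6,0.9],[0,0,0,0,0,6.7,0.9],[0,0,0,0,0,0,0.9]]]'
python3 plan.py .450 .2265 .2 -13

```

```text
time: 10.82
position: [0.5887, -0.0388, 0.1347]
tool_rot: [0.672, 0.741, -0.0, -0.001]
ft_force: [0.6, -0.3, 0.2]
grip_width: 0.0634
grip_force: 0.0
time: 11.45
position: [0.5895, -0.0389, 0.2258]
tool_rot: [0.783, 0.623, 0.001, 0.001]
ft_force: [-0.6, -0.8, -0.4]
grip_width: 0.0785
grip_force: 0.0
t 11.45 p [ 0.5895 -0.0389  0.2258] yaw -12.98 z-axis [ 1.8e-03 -4.0e-04 -1.0e+00] F [-0.6 -0.8 -0.4] M [-0.14  0.06 -0.01] w 0.0785 gf 0.0 q6 -0.03
turn [ 0.1  -0.    0.02] before [ 227.3 -195.6   25.4] after [ 227.2 -195.6   25.8]
```

```bash
python3 -m pendant '[[[0.038,-0.0326,0,0,0,0,0.9],[0.038,-0.0326,0,0,0,0,0.9],[0.038,-0.0326,0,0,0,0,0.9],[0.038,-0.0326,0,0,0,0,0.9],[0.038,-0.0326,0,0,0,0,0.9]]]'
python3 -m pendant '[[[0.037,-0.0326,0,0,0,0,0.9],[0,0,0.025,0,0,0,0.9],[0,0,0,0,0,0,0.9],[0,0,0,0,0,0,0.9],[0,0,0,0,0,0,0.9]]]'
python3 plan.py .450 .2265 .1245 -13
python3 - <<'E'
from rig import camera
import cv2,numpy as np
o=[]
for n,B in(("scene",[(160,160,100,85,4),(340,170,80,60,5)]),("top",[(230,145,100,85,4),(90,180,80,60,5)])):
    c=camera(n);np.savez(f"pics/{n}1.npz",**c);col=[]
    for x,y,w,h,k in B:
        r=np.clip(cv2.resize(c["img"][y:y+h,x:x+w,::-1],None,fx=k,fy=k,interpolation=cv2.INTER_CUBIC)*1.5,0,255).astype(np.uint8)
        r=np.ascontiguousarray(r[:300]) 
        for j in range(0,w,10): cv2.putText(r,str(x+j),(int(j*k),8),0,.28,(0,0,255))
        for j in range(10,h,10): cv2.putText(r,str(y+j),(0,int(j*k)+3),0,.28,(0,0,255))
        col.append(r[:(300)])
    o.append(np.vstack(col)[:600])
cv2.imwrite("pics/c4.png",np.hstack(o))
E
```

```text
time: 12.08
position: [0.4727, 0.1843, 0.2251]
tool_rot: [0.782, 0.623, 0.0, 0.0]
ft_force: [-0.2, 1.4, -0.9]
grip_width: 0.0779
grip_force: 0.0
time: 12.7
position: [0.451, 0.226, 0.2004]
tool_rot: [0.783, 0.622, 0.001, 0.0]
ft_force: [-0.3, 0.4, 0.4]
grip_width: 0.0782
grip_force: 0.0
t 12.7 p [0.451  0.226  0.2004] yaw -13.11 z-axis [ 1.7e-03  4.0e-04 -1.0e+00] F [-0.3  0.4  0.4] M [-0.11  0.07  0.08] w 0.0782 gf 0.0 q6 0.47
turn [ 0.09 -0.04 -0.11] before [ 0.2 -1.2 75.9] after [ 0.3 -1.1 75.9]
```

View pics/c4.png

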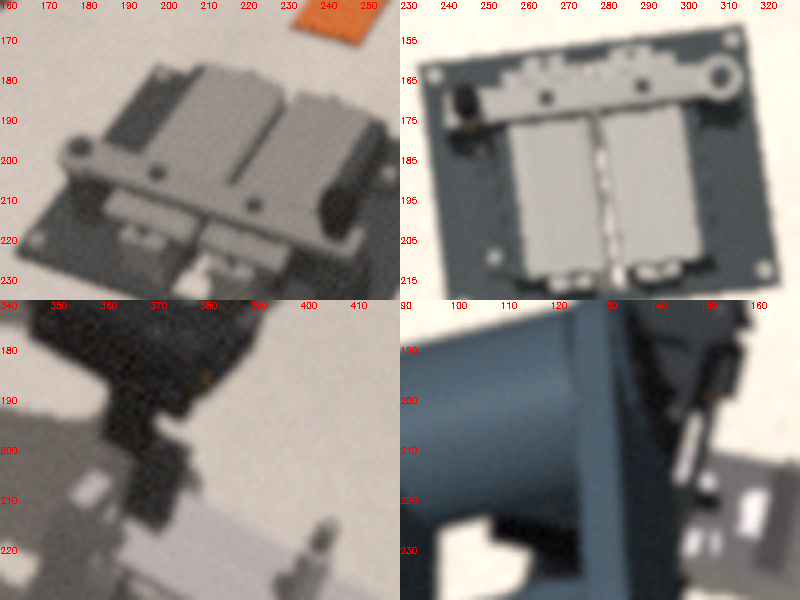

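The keeper is shut straight across both plates, with the knob over the catch post at top (247,170). The gap's bright line runs from about (279,175) to (284,217). The gripper is above the gauge, so I'll descend and grip.

```bash
python3 -m pendant '[[[0,-0.001,0.02,0,0,0,0.9],[0,0,0.02,0,0,0,0.9],[0,0,0.018,0,0,0,0.9],[0,0,0.01,0,0,0,0.9],[0,0,0.008,0,0,0,0.9]]]'
python3 plan.py
python3 -m pendant '[[[0,0,0,0,0,0,0.1],[0,0,0,0,0,0,0.1],[0,0,0,0,0,0,0.1],[0,0,0,0,0,0,0.1],[0,0,0,0,0,0,0.1]]]' 15
python3 -m pendant '[[[0,0,0,0,0,0,0],[0,0,0,0,0,0,0],[0,0,0,0,0,0,0],[0,0,0,0,0,0,0],[0,0,0,0,0,0,0]]]' 15
python3 plan.py
```

```text
time: 13.42
position: [0.4494, 0.2265, 0.1234]
tool_rot: [0.783, 0.622, 0.0, 0.0]
ft_force: [-0.2, -0.1, 0.2]
grip_width: 0.0784
grip_force: 0.0
t 13.43 p [0.4494 0.2265 0.1234] yaw -13.08 z-axis [ 5.e-04  1.e-04 -1.e+00] F [-0.2 -0.1  0.2] M [-0.1   0.04  0.02] w 0.0784 gf 0.0 q6 0.47
time: 14.05
position: [0.4491, 0.2267, 0.1237]
tool_rot: [0.783, 0.622, 0.0, 0.0]
ft_force: [0.1, 0.1, 0.6]
grip_width: 0.0361
grip_force: 0.0
time: 14.68
position: [0.449, 0.2266, 0.1235]
tool_rot: [0.783, 0.622, -0.0, 0.0]
ft_force: [-0.4, -0.3, -0.5]
grip_width: 0.012
grip_force: 15.0
t 14.68 p [0.449  0.2266 0.1235] yaw -13.06 z-axis [-0. -0. -1.] F [-0.4 -0.3 -0.5] M [-0.07  0.01 -0.  ] w 0.012 gf 15.0 q6 0.47
```

```bash
python3 - <<'E'
from h import *
T=load("top1");S=load("scene1");np.set_printoptions(precision=1,suppress=True,linewidth=220)
yaw=np.radians(6.5);C=np.array([.5483,-.1382]);ex=np.array([np.cos(yaw),np.sin(yaw)]);ey=np.array([-ex[1],ex[0]])
v=np.arange(-14,15)*1e-3
for nm,c in(("T",T),("S",S)):
  g=cv2.cvtColor(c["img"],cv2.COLOR_RGB2GRAY).astype(np.float32)
  for z in(.047,.055):
    for u0 in (-60,-45,-30,-15,0,15):
      acc=0
      for u in np.arange(u0-5,u0+6,2.5)*1e-3:
        q=np.array([proj(c,[*(C+ex*u+ey*w),z]) for w in v],np.float32); acc=acc+cv2.remap(g,q[:,:1],q[:,1:],1)[:,0]
      print(nm,z,u0,(acc/5).astype(int))
E
```

```text
T 0.047 -60 [127 127 127 126 126 125 123 121 120 121 123 125 127 129 129 125 122 117 113 110 109 111 114 116 119 121 122 123 124]
T 0.047 -45 [127 127 127 127 125 124 122 121 120 119 121 124 127 130 132 131 128 124 119 116 114 114 116 117 119 121 122 123 123]
T 0.047 -30 [128 128 127 127 126 126 124 123 122 122 122 123 124 124 122 118 115 111 107 105 107 109 112 115 119 121 122 123 123]
T 0.047 -15 [128 128 128 128 128 127 125 124 122 122 122 121 121 120 118 114 111 107 104 103 104 107 111 115 118 120 121 122 122]
T 0.047 0 [127 128 128 128 128 127 126 125 123 122 123 123 124 125 125 124 120 117 113 111 109 110 113 115 118 119 121 122 122]
T 0.047 15 [128 128 128 128 127 125 123 121 118 116 113 112 111 111 109 106 105 104 102 102 104 107 110 113 116 119 120 121 122]
T 0.055 -60 [127 127 127 127 126 125 124 122 120 120 121 123 125 128 130 128 124 120 116 112 109 110 112 115 117 120 122 123 123]
T 0.055 -45 [127 127 127 127 127 125 124 122 121 120 121 123 126 129 132 133 131 127 123 119 116 114 115 116 118 120 122 123 123]
T 0.055 -30 [127 128 128 127 127 126 125 124 123 122 121 121 12
[... 988 characters left out ...]
9 86 83 79 75 71 66 63 62 64 68 73 78 83 86 89 90 91 92 92 93 94 94]
S 0.055 -60 [ 96  96  97  97  96  96  95  94  94  94  93  93  93  95  97 100 104 107 109 109 109 107 104 102 100  98  96  95  94]
S 0.055 -45 [97 97 96 96 96 96 95 94 93 91 89 86 83 79 75 71 68 66 67 70 74 79 84 88 91 93 94 94 94]
S 0.055 -30 [98 98 97 97 96 96 95 94 93 91 89 86 82 77 72 68 64 62 63 66 71 77 82 87 90 91 93 93 93]
S 0.055 -15 [96 97 97 97 97 96 94 93 92 91 89 86 82 78 73 69 65 62 62 65 69 74 80 84 88 90 92 93 93]
S 0.055 0 [97 98 98 97 97 96 95 94 92 90 87 84 81 77 73 68 64 62 61 64 69 75 80 85 89 92 93 93 93]
S 0.055 15 [97 98 98 98 97 97 96 95 93 91 88 85 81 77 72 67 62 60 60 63 68 73 79 84 88 90 91 92 92]
```

```bash
python3 -m pendant '[[[0,0,0,0,0,0,0],[0,0,0,0,0,0,0],[0,0,-0.005,0,0,0,0],[0,0,-0.02,0,0,0,0],[0,0,-0.025,0,0,0,0]]]' 40
python3 -m pendant '[[[0,0,-0.03,0,0,0,0],[0,0,-0.03,0,0,0,0],[0,0,0,0,0,-6.6,0],[0,0,0,0,0,-6.5,0],[0,0,0,0,0,-6.5,0]]]'
python3 plan.py .5284 -.1400 .2335 6.5
```

```text
time: 15.3
position: [0.4482, 0.2264, 0.1737]
tool_rot: [0.783, 0.622, -0.001, -0.0]
ft_force: [0.4, -0.2, -1.0]
grip_width: 0.012
grip_force: 40.0
time: 15.92
position: [0.4485, 0.2266, 0.2337]
tool_rot: [0.664, 0.748, -0.0, -0.0]
ft_force: [-0.2, 0.2, -1.7]
grip_width: 0.0116
grip_force: 40.0
t 15.93 p [0.4485 0.2266 0.2337] yaw 6.75 z-axis [-4.e-04 -0.e+00 -1.e+00] F [-0.2  0.2 -1.7] M [-0.09  0.07  0.04] w 0.0116 gf 40.0 q6 0.13
turn [-0.02 -0.    0.25] before [-3.734e+02  3.620e+01  2.000e-01] after [-3.732e+02  3.790e+01  2.000e-01]
```

```bash
python3 -m pendant '[[[-0.0373,0.0038,0,0,0,0.25,0],[-0.0373,0.0038,0,0,0,0,0],[-0.0373,0.0038,0,0,0,0,0],[-0.0373,0.0038,0,0,0,0,0],[-0.0373,0.0038,0,0,0,0,0]]]'
python3 -m pendant '[[[-0.0373,0.0038,0,0,0,0,0],[-0.0373,0.0038,0,0,0,0,0],[-0.0373,0.0038,0,0,0,0,0],[-0.0373,0.0038,0,0,0,0,0],[-0.0373,0.0038,0,0,0,0,0]]]'
python3 -m pendant '[[[0,0,0.025,0,0,0,0],[0,0,0.025,0,0,0,0],[0,0,0,0,0,0,0],[0,0,0,0,0,0,0],[0,0,0,0,0,0,0]]]'
python3 plan.py .5284 -.1400 .18 6.5
python3 - <<'E'
from rig import camera
import cv2,numpy as np
from h import proj
o=[]
for n,(x,y,w,h,k) in(("scene",(180,140,57,60,7)),("top",(250,150,57,60,7))):
    c=camera(n);np.savez(f"pics/{n}2.npz",**c)
    r=np.clip(cv2.resize(c["img"][y:y+h,x:x+w,::-1],None,fx=k,fy=k,interpolation=cv2.INTER_CUBIC)*1.8,0,255).astype(np.uint8)
    for j in range(0,w,10): cv2.putText(r,str(x+j),(int(j*k),8),0,.3,(0,0,255))
    for j in range(10,h,10): cv2.putText(r,str(y+j),(0,int(j*k)+3),0,.3,(0,0,255))
    o.append(r)
    print(n,"pred tip",proj(c,[.5284,-.14,.0815]),"origin",proj(c,[.5284,-.14,.1615]))
cv2.imwrite("pics/c5.png",np.hstack(o))
E
```

```text
time: 16.55
position: [0.4882, 0.0423, 0.2336]
tool_rot: [0.667, 0.745, -0.0, -0.0]
ft_force: [0.2, 0.0, -1.3]
grip_width: 0.0121
grip_force: 40.0
time: 17.18
position: [0.5275, -0.1409, 0.2335]
tool_rot: [0.667, 0.745, -0.0, -0.0]
ft_force: [0.3, 0.9, -2.2]
grip_width: 0.0117
grip_force: 40.0
time: 17.8
position: [0.5286, -0.1401, 0.1848]
tool_rot: [0.667, 0.745, 0.0, 0.001]
ft_force: [0.8, -0.3, -1.4]
grip_width: 0.0116
grip_force: 40.0
t 17.8 p [ 0.5286 -0.1401  0.1848] yaw 6.31 z-axis [ 0.0021 -0.0011 -1.    ] F [ 0.8 -0.3 -1.4] M [-0.09 -0.02 -0.05] w 0.0116 gf 40.0 q6 -0.57
turn [ 0.11  0.07 -0.19] before [ 0.1 -0.2  4.8] after [ 0.1 -0.1  4.8]
scene pred tip [223.61963437 186.47147988] origin [221.86459095 163.91838312]
top pred tip [281.71505577 191.95417881] origin [283.49773387 187.81302435]
```

View pics/c5.png

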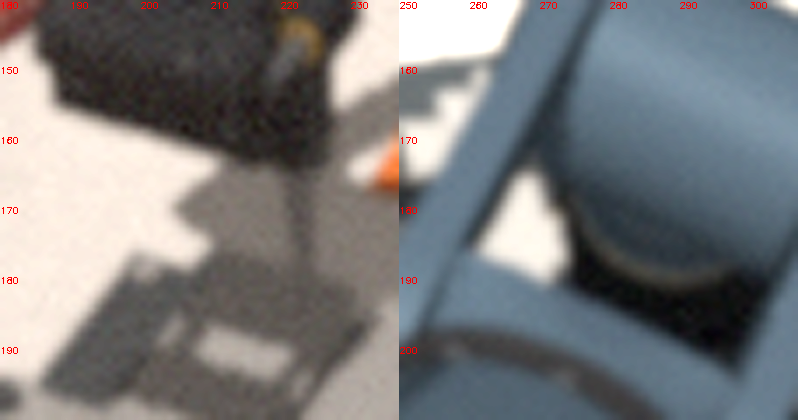

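```bash
python3 - <<'E'
from h import *
S=load("scene2");T1=load("scene1");np.set_printoptions(precision=2,suppress=True,linewidth=200)
g=cv2.cvtColor(S["img"],cv2.COLOR_RGB2GRAY).astype(float)
print(g[163:188,212:233].astype(int))
yaw=np.radians(6.4);ey=np.array([-np.sin(yaw),np.cos(yaw),0])
for z in (.105,.115,.125,.135,.145,.155,.165):
    p=proj(S,[.5286,-.1401,z]);e=(proj(S,np.array([.5286,-.1401,z])+.005*ey)-p)/5
    print(z,p,"px/mm along ey",e)
E
```

```text
[[ 62  53  43  40  40  43  42  35  30  23  24  30  31  38  49  63  70  86 112 125 128]
 [ 66  61  63  57  54  60  58  48  41  36  33  41  46  52  60  67  71  90 115 125 125]
 [ 69  68  67  65  67  69  66  60  53  47  42  42  50  53  65  66  73  82 100 109 103]
 [ 66  68  68  66  66  67  67  63  54  46  49  49  53  63  66  66  69  72  78  86  82]
 [ 67  67  68  69  68  67  67  64  59  50  47  50  54  60  66  66  65  67  68  69  64]
 [ 69  69  69  66  68  68  67  66  58  48  49  47  55  63  65  68  70  70  69  65  66]
 [ 69  68  66  65  68  66  64  67  60  48  49  51  55  61  67  65  67  70  68  69  69]
 [ 69  69  69  68  65  67  65  65  59  56  45  50  53  66  68  70  68  66  69  68  68]
 [ 68  69  68  68  68  65  66  66  61  54  46  47  54  62  68  70  69  68  67  71  67]
 [ 68  69  66  69  67  68  66  66  64  55  51  52  53  64  67  68  68  70  68  70  69]
 [ 69  66  68  68  67  63  68  64  64  56  48  48  57  63  68  69  71  69  70  67  68]
 [ 63  65  68  66  69  69  67  69  64  57  51  49  54  66  68  68  69  71  68  69  69]
 [ 62  64  63  65  64  68  66  66  63  61  54  47  53  6
[... 718 characters left out ...]
 64  68]
 [ 53  52  47  46  51  51  51  48  48  50  47  46  48  52  50  48  51  53  58  62  61]
 [ 51  51  50  49  49  50  52  48  49  48  47  53  50  50  50  51  49  51  53  57  60]
 [ 62  59  53  53  50  53  49  50  52  52  53  49  50  49  51  50  48  48  45  44  57]
 [ 81  77  68  61  60  53  52  49  49  51  49  48  51  49  49  48  48  42  40  44  61]]
0.105 [223.05 180.14] px/mm along ey [0.34 0.11]
0.115 [222.83 177.37] px/mm along ey [0.34 0.11]
0.125 [222.62 174.55] px/mm along ey [0.35 0.11]
0.135 [222.39 171.7 ] px/mm along ey [0.35 0.11]
0.145 [222.17 168.81] px/mm along ey [0.35 0.11]
0.155 [221.94 165.88] px/mm along ey [0.35 0.11]
0.165 [221.71 162.9 ] px/mm along ey [0.36 0.11]
```

```bash
python3 -m pendant '[[[0,0,0.013,0,0,0,0],[0,0,0.013,0,0,0,0],[0,0,0.004,0,0,0,0],[0,0,0.003,0,0,0,0],[0,0,0,0,0,0,0]]]'
python3 plan.py
python3 -m pendant '[[[0,0,0.002,0,0,0,0],[0,0,0.002,0,0,0,0],[0,0,0.001,0,0,0,0],[0,0,0,0,0,0,0],[0,0,0,0,0,0,0]]]'
python3 plan.py
```

```text
time: 18.52
position: [0.5278, -0.1399, 0.1503]
tool_rot: [0.667, 0.745, -0.0, -0.0]
ft_force: [0.3, 0.3, -0.8]
grip_width: 0.0118
grip_force: 40.0
t 18.52 p [ 0.5278 -0.1399  0.1503] yaw 6.29 z-axis [-3.e-04  2.e-04 -1.e+00] F [ 0.3  0.3 -0.8] M [-0.12 -0.01 -0.05] w 0.0118 gf 40.0 q6 -0.57
time: 19.15
position: [0.5278, -0.14, 0.1456]
tool_rot: [0.667, 0.745, 0.0, 0.0]
ft_force: [-0.1, 0.5, -1.4]
grip_width: 0.0118
grip_force: 40.0
t 19.15 p [ 0.5278 -0.14    0.1456] yaw 6.29 z-axis [ 1.e-04 -1.e-04 -1.e+00] F [-0.1  0.5 -1.4] M [-0.1   0.03 -0.02] w 0.0118 gf 40.0 q6 -0.57
```

```bash
for i in 1 2; do python3 -m pendant '[[[0,0,0.001,0,0,0,0],[0,0,0.001,0,0,0,0],[0,0,0.001,0,0,0,0],[0,0,0,0,0,0,0],[0,0,0,0,0,0,0]]]' >/dev/null
python3 plan.py; done
```

```text
t 19.77 p [ 0.5278 -0.1399  0.1425] yaw 6.29 z-axis [-0.  0. -1.] F [ 0.2 -0.2 -1.5] M [-0.11  0.04 -0.04] w 0.0122 gf 40.0 q6 -0.57
t 20.4 p [ 0.5278 -0.14    0.1395] yaw 6.29 z-axis [ 1.e-04 -1.e-04 -1.e+00] F [-0.3 -0.7 -1.7] M [-0.14  0.04 -0.  ] w 0.0117 gf 40.0 q6 -0.57
```

```bash
for i in 1 2 3; do python3 -m pendant '[[[0.0003,0,0,0,0,0,0],[0.0003,0,0,0,0,0,0],[0,0,0,0,0,0,0],[0,0,0,0,0,0,0],[0,0,0,0,0,0,0]]]' >/dev/null
python3 plan.py; done
```

```text
t 21.02 p [ 0.5278 -0.1397  0.1396] yaw 6.3 z-axis [ 2.e-04 -6.e-04 -1.e+00] F [ 0.7 -2.3 -2.7] M [-0.74  0.08  0.02] w 0.0119 gf 40.0 q6 -0.57
t 21.65 p [ 0.5278 -0.1392  0.1396] yaw 6.31 z-axis [ 4.e-04 -1.e-03 -1.e+00] F [-0.  -5.2 -4. ] M [-1.46  0.17 -0.04] w 0.0116 gf 40.0 q6 -0.57
t 22.27 p [ 0.5279 -0.139   0.1397] yaw 6.32 z-axis [ 6.0e-04 -1.8e-03 -1.0e+00] F [-0.1 -6.4 -3.2] M [-1.72  0.2   0.  ] w 0.0117 gf 40.0 q6 -0.57
```

```bash
python3 -m pendant '[[[-0.0009,0,0,0,0,0,0],[-0.0009,0,0,0,0,0,0],[0,0,0,0,0,0,0],[0,0,0,0,0,0,0],[0,0,0,0,0,0,0]]]' >/dev/null
python3 plan.py
for i in 1 2 3 ; do python3 -m pendant '[[[-0.0003,0,0,0,0,0,0],[-0.0003,0,0,0,0,0,0],[0,0,0,0,0,0,0],[0,0,0,0,0,0,0],[0,0,0,0,0,0,0]]]' >/dev/null
python3 plan.py; done
```

```text
t 22.9 p [ 0.5278 -0.1397  0.1396] yaw 6.28 z-axis [ 0.e+00  4.e-04 -1.e+00] F [ 0.5 -3.3 -2. ] M [-0.78  0.05 -0.02] w 0.012 gf 40.0 q6 -0.57
t 23.52 p [ 0.5276 -0.1402  0.1395] yaw 6.28 z-axis [-6.e-04  7.e-04 -1.e+00] F [ 1.1 -1.1 -1. ] M [-0.13 -0.01 -0.01] w 0.012 gf 40.0 q6 -0.57
t 24.15 p [ 0.5279 -0.1411  0.1395] yaw 6.29 z-axis [-1.e-04  1.e-04 -1.e+00] F [ 0.3 -0.3 -1.7] M [-0.11  0.02  0.  ] w 0.0119 gf 40.0 q6 -0.58
t 24.77 p [ 0.528  -0.1417  0.1395] yaw 6.29 z-axis [-1.e-04  0.e+00 -1.e+00] F [ 0.   0.1 -1.6] M [-0.06  0.05 -0.03] w 0.0115 gf 40.0 q6 -0.58
```

```bash

for i in 1 2 3 4; do python3 -m pendant '[[[-0.0003,0,0,0,0,0,0],[-0.0003,0,0,0,0,0,0],[0,0,0,0,0,0,0],[0,0,0,0,0,0,0],[0,0,0,0,0,0,0]]]' >/dev/null
python3 plan.py; done
```

```text
t 25.4 p [ 0.5281 -0.1423  0.1395] yaw 6.29 z-axis [-0.  0. -1.] F [-0.  -0.4 -2.2] M [-0.09  0.06 -0.04] w 0.0122 gf 40.0 q6 -0.58
t 26.02 p [ 0.5281 -0.1428  0.1395] yaw 6.29 z-axis [-0.e+00  1.e-04 -1.e+00] F [ 0.2  1.6 -1.8] M [ 0.03  0.03 -0.  ] w 0.0119 gf 40.0 q6 -0.58
t 26.65 p [ 0.5281 -0.1432  0.1395] yaw 6.28 z-axis [-3.e-04  6.e-04 -1.e+00] F [ 0.4  2.3 -1.6] M [ 0.6  -0.1  -0.06] w 0.0117 gf 40.0 q6 -0.58
t 27.27 p [ 0.5281 -0.1436  0.1395] yaw 6.27 z-axis [-4.e-04  1.e-03 -1.e+00] F [1.7 5.3 0. ] M [ 1.23 -0.1   0.  ] w 0.0118 gf 40.0 q6 -0.58
```

```bash

python3 -m pendant '[[[0.0014,0,0,0,0,0,0],[0.0014,0,0,0,0,0,0],[0,0,0,0,0,0,0],[0,0,0,0,0,0,0],[0,0,0,0,0,0,0]]]' >/dev/null
python3 plan.py
for i in 1 2 ; do python3 -m pendant '[[[0,0,0.0015,0,0,0,0],[0,0,0.0015,0,0,0,0],[0,0,0.001,0,0,0,0],[0,0,0.001,0,0,0,0],[0,0,0,0,0,0,0]]]' >/dev/null
python3 plan.py; done
```

```text
t 27.9 p [ 0.5281 -0.1418  0.1396] yaw 6.29 z-axis [ 4.e-04 -7.e-04 -1.e+00] F [-0.7  1.2 -2.8] M [-0.11  0.08  0.05] w 0.0118 gf 40.0 q6 -0.58
t 28.52 p [ 0.5279 -0.1413  0.1344] yaw 6.3 z-axis [-2.e-04  1.e-04 -1.e+00] F [-0.5  0.8 -1.4] M [-0.11  0.06 -0.01] w 0.012 gf 40.0 q6 -0.58
t 29.15 p [ 0.5279 -0.1413  0.1295] yaw 6.29 z-axis [-2.e-04  1.e-04 -1.e+00] F [ 0.7  0.1 -1.1] M [-0.1   0.07 -0.06] w 0.0119 gf 40.0 q6 -0.58
```

```bash

for i in 1 2 ; do python3 -m pendant '[[[0,0,0.0005,0,0,0,0],[0,0,0.0005,0,0,0,0],[0,0,0.0005,0,0,0,0],[0,0,0.0005,0,0,0,0],[0,0,0,0,0,0,0]]]' >/dev/null
python3 plan.py; done
```

```text
t 29.77 p [ 0.5279 -0.1413  0.1275] yaw 6.29 z-axis [-1.e-04  1.e-04 -1.e+00] F [-0.1  0.5 -1.8] M [-0.11  0.05 -0.03] w 0.0115 gf 40.0 q6 -0.58
t 30.4 p [ 0.5279 -0.1413  0.1255] yaw 6.29 z-axis [-1.e-04  0.e+00 -1.e+00] F [-0.4  0.2 -1.1] M [-0.07  0.06  0.01] w 0.0117 gf 40.0 q6 -0.58
```

```bash

for i in 1 2 ; do python3 -m pendant '[[[0,0,0.0005,0,0,0,0],[0,0,0.0005,0,0,0,0],[0,0,0,0,0,0,0],[0,0,0,0,0,0,0],[0,0,0,0,0,0,0]]]' >/dev/null
python3 plan.py; done
```

```text
t 31.02 p [ 0.528  -0.1413  0.1246] yaw 6.29 z-axis [ 0. -0. -1.] F [ 0.4  0.  -2.6] M [-0.1   0.02 -0.03] w 0.0116 gf 40.0 q6 -0.58
t 31.65 p [ 0.5279 -0.1413  0.1236] yaw 6.29 z-axis [-0. -0. -1.] F [ 1.3  0.9 -1.1] M [-0.01  0.06 -0.05] w 0.012 gf 40.0 q6 -0.58
```

```bash

python3 -m pendant '[[[0.00015,0,0,0,0,0,0],[0,0,0,0,0,0,0],[0,0,0,0,0,0,0],[0,0,0,0,0,0,0],[0,0,0,0,0,0,0]]]' >/dev/null
python3 plan.py
python3 -m pendant '[[[0,0,0.0005,0,0,0,0],[0,0,0.0005,0,0,0,0],[0,0,0,0,0,0,0],[0,0,0,0,0,0,0],[0,0,0,0,0,0,0]]]' >/dev/null
python3 plan.py
```

```text
t 32.27 p [ 0.528  -0.1412  0.1235] yaw 6.29 z-axis [ 1.e-04 -1.e-04 -1.e+00] F [-0.6 -0.8 -0.3] M [-0.11  0.05 -0.01] w 0.0121 gf 40.0 q6 -0.58
t 32.9 p [ 0.528  -0.1412  0.1226] yaw 6.29 z-axis [ 1.e-04 -1.e-04 -1.e+00] F [-0.3 -0.2 -1.8] M [-0.23  0.01  0.01] w 0.012 gf 40.0 q6 -0.58
```

```bash

python3 -m pendant '[[[-0.0001,0,0.0005,0,0,0,0],[0,0,0.0005,0,0,0,0],[0,0,0,0,0,0,0],[0,0,0,0,0,0,0],[0,0,0,0,0,0,0]]]' >/dev/null
python3 plan.py
python3 -m pendant '[[[0,0,0.0005,0,0,0,0],[0,0,0,0,0,0,0],[0,0,0,0,0,0,0],[0,0,0,0,0,0,0],[0,0,0,0,0,0,0]]]' >/dev/null
python3 plan.py
```

```text
t 33.52 p [ 0.528  -0.1413  0.1215] yaw 6.29 z-axis [ 1.e-04 -1.e-04 -1.e+00] F [ 0.7 -0.1 -1.1] M [-0.19  0.03  0.02] w 0.0119 gf 40.0 q6 -0.58
t 34.15 p [ 0.528  -0.1413  0.1211] yaw 6.29 z-axis [ 1.e-04 -0.e+00 -1.e+00] F [ 0.5 -1.5 -1.9] M [-0.27  0.01 -0.03] w 0.0118 gf 40.0 q6 -0.58
```

```bash

for i in 1 2; do python3 -m pendant '[[[-0.00005,0,0.0005,0,0,0,0],[0,0,0,0,0,0,0],[0,0,0,0,0,0,0],[0,0,0,0,0,0,0],[0,0,0,0,0,0,0]]]' >/dev/null
python3 plan.py; done
```

```text
t 34.77 p [ 0.5279 -0.1413  0.1205] yaw 6.29 z-axis [ 0. -0. -1.] F [-0.6 -0.1 -0.2] M [-0.23  0.02  0.04] w 0.0119 gf 40.0 q6 -0.58
t 35.4 p [ 0.528  -0.1414  0.1201] yaw 6.29 z-axis [ 0.  0. -1.] F [ 0.7 -0.7  0.1] M [-0.15  0.01 -0.02] w 0.0121 gf 40.0 q6 -0.58
```

```bash

for i in 1 2; do python3 -m pendant '[[[0,0,0.0005,0,0,0,0],[0,0,0,0,0,0,0],[0,0,0,0,0,0,0],[0,0,0,0,0,0,0],[0,0,0,0,0,0,0]]]' >/dev/null
python3 plan.py; done
```

```text
t 36.02 p [ 0.528  -0.1414  0.1196] yaw 6.29 z-axis [ 0. -0. -1.] F [ 0.8 -0.2  0.4] M [-0.12 -0.   -0.02] w 0.0118 gf 40.0 q6 -0.58
t 36.65 p [ 0.528  -0.1414  0.1191] yaw 6.29 z-axis [ 1.e-04 -0.e+00 -1.e+00] F [ 0.1 -0.8  0.4] M [-0.09  0.03 -0.01] w 0.0118 gf 40.0 q6 -0.58
```

```bash

for i in 1 2; do python3 -m pendant '[[[0,0,0.0005,0,0,0,0],[0,0,0,0,0,0,0],[0,0,0,0,0,0,0],[0,0,0,0,0,0,0],[0,0,0,0,0,0,0]]]' >/dev/null
python3 plan.py; done
```

```text
t 37.27 p [ 0.528  -0.1414  0.1186] yaw 6.29 z-axis [ 1.e-04 -0.e+00 -1.e+00] F [0.1 0.3 1.2] M [-0.13 -0.06  0.04] w 0.0119 gf 40.0 q6 -0.58
t 37.9 p [ 0.528  -0.1414  0.1181] yaw 6.29 z-axis [ 1.e-04 -1.e-04 -1.e+00] F [0.1 0.2 1.5] M [-0.06  0.06  0.04] w 0.0119 gf 40.0 q6 -0.58
```

```bash

python3 -m pendant '[[[0.00015,0,0,0,0,0,0],[0,0,0,0,0,0,0],[0,0,0,0,0,0,0],[0,0,0,0,0,0,0],[0,0,0,0,0,0,0]]]' >/dev/null
python3 plan.py
python3 -m pendant '[[[-0.00015,0,0,0,0,0,0],[-0.00015,0,0,0,0,0,0],[0,0,0,0,0,0,0],[0,0,0,0,0,0,0],[0,0,0,0,0,0,0]]]' >/dev/null
python3 plan.py
python3 -m pendant '[[[0.00015,0,0,0,0,0,0],[0,0,0,0,0,0,0],[0,0,0,0,0,0,0],[0,0,0,0,0,0,0],[0,0,0,0,0,0,0]]]' >/dev/null
python3 plan.py
```

```text
t 38.52 p [ 0.528  -0.1413  0.1181] yaw 6.29 z-axis [ 1.e-04 -2.e-04 -1.e+00] F [ 0.1 -1.5  1.5] M [-0.29  0.    0.03] w 0.0119 gf 40.0 q6 -0.58
t 39.15 p [ 0.528  -0.1414  0.1181] yaw 6.28 z-axis [ 0.e+00  2.e-04 -1.e+00] F [0.3 0.4 2.5] M [-0.08 -0.    0.  ] w 0.0118 gf 40.0 q6 -0.58
t 39.77 p [ 0.528  -0.1414  0.1181] yaw 6.29 z-axis [ 0. -0. -1.] F [ 0.1 -0.4  2. ] M [-0.09 -0.01  0.02] w 0.0119 gf 40.0 q6 -0.58
```

```bash
python3 - <<'E'
from rig import camera
import cv2,numpy as np
o=[]
c=camera("scene")
for (x,y,w,h,k) in((160,140,100,100,4),(330,180,100,100,4)):
    o.append(np.clip(cv2.resize(c["img"][y:y+h,x:x+w,::-1],None,fx=k,fy=k,interpolation=cv2.INTER_CUBIC)*2.0,0,255).astype(np.uint8))
cv2.imwrite("pics/c6.png",np.hstack(o))
E
python3 plan.py
```

```text
t 39.83 p [ 0.528  -0.1414  0.118 ] yaw 6.29 z-axis [-0. -0. -1.] F [-0.8  0.3  2.9] M [-0.08  0.04 -0.04] w 0.0117 gf 40.0 q6 -0.58
```

View pics/c6.png

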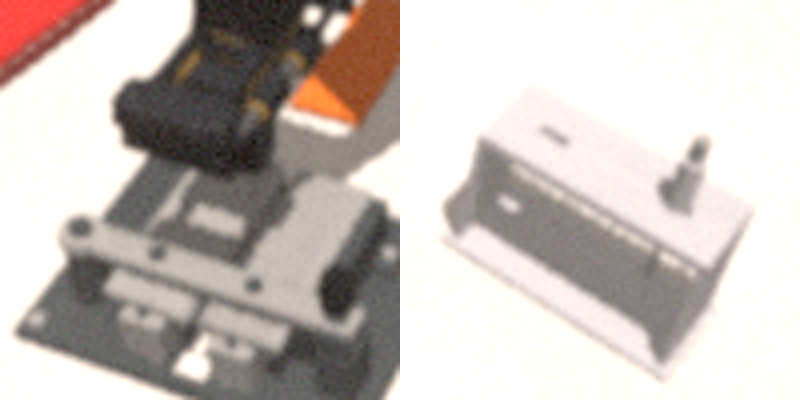

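The keeper bar is shut, the scriber is still in the rack, and the gauge is held down in the gap with a two-sided drag of about 3 to 4 N. I'm handing it in.

```bash
python3 -c "
from rig import hand_in
print(hand_in())"
```

```text
the job is handed in; nothing more can be done
None
```

I handed the job in at about 40 s: the keeper bar is shut hard against its stop, and the gauge is still gripped upright in the root gap with about 3–4 N of drag, which a small sideways check indicated comes from both plates; it sits about 2–3 mm past first contact, and I couldn't measure whether the plates shifted slightly.

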